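Hang and lock a rack tray, then stand the tamper on it

ROBOT

A 7-joint arm with a two-finger parallel gripper is mounted at the origin on a cart in front of the work surface, level with it; the furniture and walls round the work are solid. World frame = base frame: x ahead of the robot, y to its left, z up, the work surface at z = 0. Lengths are in m, angles in rad, forces in N, time in s.
With the tool pointing down it reaches from about 0.425 to 0.875 m from the base axis. Payload 8.4 kg.
Tool frame: the origin (TCP) lies midway between the tips of the shut fingers; the grasp point (between the pads) lies 19 mm behind it; z points along the fingers, y is the line along which they close (so a half turn about z gives the same grasp; the last joint's range is limited). The gripper opens to 87 mm and grips with 3 to 60 N. Pads are 19 mm wide; open, the fingers measure 117 mm over their backs; the gripper's body (75 mm by 190 mm) begins 51 mm behind the grasp point.
Start: joints at [-1.405, 0.333, 0.04, 1.465, -0.013, 1.343, -0.059], TCP at [0.17, 0.627, 0.223] pointing down, gripper open.
Joint ranges: [-2.58, 2.58], [-0.38, 2.09], [-1.3, 1.39], [0.25, 2.4], [-1.5, 4.64], [0.08, 2.09], [-2.65, 2.65]. Speed limits (rad/s): [2.22, 2.22, 2.79, 2.79, 3.14, 3.14, 3.14].

INTERFACE

Orientations are given as [roll, pitch, yaw] about the fixed x, y, z axes, in that order (R = Rz(yaw) Ry(pitch) Rx(roll)).
In Python, from workcell import robot, job, monitor, read_camera gives the robot as it stands (robot), with the cameras as plain functions, the job (job) and the readings (monitor).
- The arm moves only by the shell command python3 shift.py 'ROWS' [OPENING] [FORCE]. ROWS is a JSON list of rows, 1 to 8 of them, each of 6 numbers: dx, dy, dz in m, then a rotation vector rx, ry, rz in rad; each row shifts and turns the commanded pose from where the row before left it, along the tool's axes as they then stand; what a row does not reach is not made up. A row lasts 1/12 s, in which the tool goes at most 0.0417 m and 0.125 rad, less where a joint would pass 70% of its speed; a pose out of reach is approached as far as the arm can. OPENING is the finger opening in m, set as the command begins (- or left out keeps the last). The fingers move at their own pace and stop on an object; FORCE is the grip in N (left out, the last holds). Time passes only in rows, so rows that do not move let the fingers close. It prints the time, the measured TCP pose, the force, the opening and the grip force at its end.
- monitor.get_obs(): the state, without advancing time (a new reading comes with each control period).
- read_camera(name): name is "scene" or "top" or "wrist"; returns a dict with "image" (420x560x3 uint8, red, green, blue), "mtx" (3x3 intrinsics, pixels), "cam_to_world" (4x4, takes a point from camera to world coordinates). Camera axes: x right, y down, z forward; pixel columns grow to the right and rows downward; lengths in m; the calibration is good to about 2 mm. A picture is of the moment at which its call begins. There is no depth.
- job.job_done(): hands the job in; it is judged then, once.
The state is a dict: "time": time; "q": joint angles; "dq": joint speeds; "tau": joint torques, N m; "tcp_pos": TCP position; "tool_rot": TCP orientation; "wrist_force": force on the tool from outside, world axes, zero at the start; "moment": the same for the moment, N m; "opening": finger opening in m; "grip_force": force on a finger pad.
Only numpy, scipy, OpenCV 4.12 (cv2) and the standard library are available. Lean on these libraries where they do the work, as an engineer would, in place of code of your own. Each camera call takes 0.05 s, during which the arm holds its last target. There are 200 camera calls.

TASK

Hang the loose steel tray on the top row of slots of the slotted rack: hook both of its claws into the two uprights, then press it straight down, firmly but without forcing it, until it is fully home and the rack's spring catch has snapped over it and locks it. Then stand the tamper upright on the tray's rubber mat, and leave the other things as they are.

Things in the scene. Friction and masses are not known exactly. Their poses are not given: they have to be found in the camera images.
- rack: Slotted rack: dark base plate 130 x 184 x 8 mm, screwed down; on it two uprights 30 wide, 22 deep, 219 mm tall at y = +-55 mm, open between but for rails at the back (z under 173). Origin: worktop level, nominally midway between the uprights in their front faces; x to the back (trays push in along +x), y left, z up. A like tray with a cup is fixed lower (z 20 to 115, x -108 to 0).
- slots (a point): Middle between the two top slots, on the front faces, nominally (rack frame 0, 0, 194 mm). The uprights are bolted by hand through long holes: they really stand up to 7 mm to either side (y) and up to 2.5 mm higher or lower than all nominal figures; find the slots by feel. Slots 8 mm wide, 28 mm tall, 50 mm apart in height, top pair y = +-55, z = 180 to 208; wall 3 mm, hollow behind.
- home (a point): Where the tray's origin nominally is when hung fully home in the top row: rack frame -54, 0, 120 mm, axes alike (really off as the uprights are). The claws then rest on the slots' lower ends, a rigid stop; a press of 15 to 22 N on the tray locks and seats it, beyond 50 N it would bend.
- latch (a joint): Spring catch: black tongue on the upper rail at y = 0, z = 161 to 167 mm, standing 3.5 mm out of the front faces, bevelled above, flat below. 0 = out; grows (m) as pushed back, to 0.006. In the last 8 mm of the tray's way down its strike bar pushes it back 2 to 3.5 mm (12 to 19 N), hardest near the end; it snaps out over the bar in the last 1 mm. The tray's weight (4 N) does not lock it.
- tray: Loose steel tray, 0.4 kg, standing on the worktop. Origin: centre of its underside; x to its back, y left, z up. Floor 108 deep, 100 mm wide, lips 16 mm tall, rubber mat with top at z = 5.5, inside 97 x 92 mm. Back plate 134 wide, 4 thick, 95 mm tall, rear face at x = +54. In it, at y = 0, a strike bar at z = 34 to 40 mm, its rear face a ramp.
- grip (a point): Grip point of the tray (tray frame 52, 0, 84 mm; axes as the tray): in the rolled grip at the top of the back plate, 56 mm wide (y), 10 mm thick (x = 47 to 57), z = 66 to 95 mm. Take it from above, one finger before and one behind it, fingertips not below z = 63 mm.
- claws (a point): Middle between the tray's two claws, on the rear face (tray frame 54, 0, 57.5 mm). Claws at y = +-55 mm, 5 mm thick, blunt, 21 mm tall (z = 47 to 68), ending 9.5 mm behind the rear face; bridge z = 60 to 68, hook below it with a 4.5 mm gap to the face. They enter with the tray 13 to 20 mm above home, go in till the face meets the uprights, then the tray goes down.
- tamper: Coffee tamper standing on the worktop, 0.4 kg: steel foot 58 mm across, 26 mm tall, round wooden grip up to 32 mm across, 86 mm tall in all. Origin: centre of its underside; z up. Take it by the wooden grip.
- grounds_brush: Small counter brush, 176 x 39 x 14 mm, lying before the rack: leave it. Origin: centre of its underside.
- milk_jug: Blue milk jug, 85 mm tall, at the back right: leave it. Origin: in its underside.
- filter_pack: Cardboard filter pack, 47 x 111 x 75 mm, at the back right: leave it. Origin: centre of its underside.
- order_pad: Order pad, 110 x 75 x 12 mm, lying at the back left: leave it. Origin: centre of its underside.

How it is judged:
By the outcome, as a careful person would: the job done as asked, in the order asked, and still so for the second after the job is handed in, with the robot touching nothing.
It also fails if it takes over 72 s, if anything falls off the work surface, if the arm or the gripper's body presses on something with over 40 N, if the wrist force passes 120 N, or if a joint passes its speed limit or range.

## Working session

There is one attempt and no reset: what is moved stays moved. The work goes in short steps, Python scripts to look and compute and a shell command to move; the robot and the scene stay as the last step left them, time stands still between calls to the robot, and variables do not carry over. Pictures are saved under pics/ and viewed, at most 10 in all, crops included, and the job is handed in when it is done.

```bash
ls; mkdir -p pics; cat > h.py <<'E'
import numpy as np, cv2
from workcell import robot, job, monitor, read_camera
def shot(n,f):
    c=read_camera(n); cv2.imwrite(f'pics/{f}.png',c['image'][:,:,::-1]); np.savez(f'pics/{f}.npz',**c); return c
def load(f): return dict(np.load(f'pics/{f}.npz'))
def ray(c,uv):
    d=np.linalg.inv(c['mtx'])@[uv[0],uv[1],1]; T=c['cam_to_world']; return T[:3,3],T[:3,:3]@d
def onz(c,uv,z):
    o,d=ray(c,uv); return o+d*(z-o[2])/d[2]
def proj(c,p):
    T=np.linalg.inv(c['cam_to_world']); q=T[:3,:3]@np.array(p)+T[:3,3]; q=c['mtx']@q; return q[:2]/q[2]
def tri(c1,a,c2,b):
    o,d=ray(c1,a);p,e=ray(c2,b); s=np.linalg.lstsq(np.c_[d,-e],p-o,rcond=None)[0]
    A=o+d*s[0];B=p+e*s[1]; return (A+B)/2,np.linalg.norm(A-B)
E
python3 - <<'E'
from h import *
for n in ['scene','top','wrist']: 
    c=shot(n,n+'0'); print(n,c['mtx'].round(1).tolist(),c['cam_to_world'].round(3).tolist())
print(monitor.get_obs())
E
```

```text
pics
shift.py
workcell.py
scene [[534.3, 0.0, 282.5], [0.0, 534.3, 208.5], [0.0, 0.0, 1.0]] [[0.857, -0.249, 0.452, -0.215], [-0.515, -0.368, 0.774, -1.313], [-0.026, -0.896, -0.443, 0.848], [0.0, 0.0, 0.0, 1.0]]
top [[539.4, 0.0, 278.3], [0.0, 539.4, 208.7], [0.0, 0.0, 1.0]] [[-0.056, -0.977, 0.204, 0.225], [-0.998, 0.055, -0.01, -0.074], [-0.002, -0.205, -0.979, 1.558], [0.0, 0.0, 0.0, 1.0]]
wrist [[304.4, 0.0, 280.4], [0.0, 304.4, 207.4], [0.0, 0.0, 1.0]] [[0.262, 0.92, 0.293, 0.088], [0.965, -0.249, -0.082, 0.65], [-0.003, 0.304, -0.953, 0.384], [0.0, 0.0, 0.0, 1.0]]
{'time': 0.15, 'q': array([-1.40520911,  0.33375696,  0.03985728,  1.46601891, -0.01337297,
        1.34326321, -0.05854032]), 'dq': array([ 0.00141971, -0.00192737, -0.00084131, -0.00159672,  0.00124704,
        0.00070892,  0.00155796]), 'tau': array([ 2.29905956e-03, -6.56851315e+01,  1.33670703e+00, -4.04109800e+01,
       -5.97061682e-02,  4.19238559e-02,  8.92932985e-05]), 'tcp_pos': array([0.17003932, 0.62702278, 0.22188204]), 'tool_rot': array([-3.14041563e+00,  9.82840678e-05,  2.87677297e+00]), 'wrist_force': array([-0.75192518, -0.09626159,  0.20816271]), 'moment': array([ 0.01738938, -0.00218508,  0.03089767]), 'grip_force': 0.0, 'opening': 0.08685209886349134}
```

View pics/scene0.png

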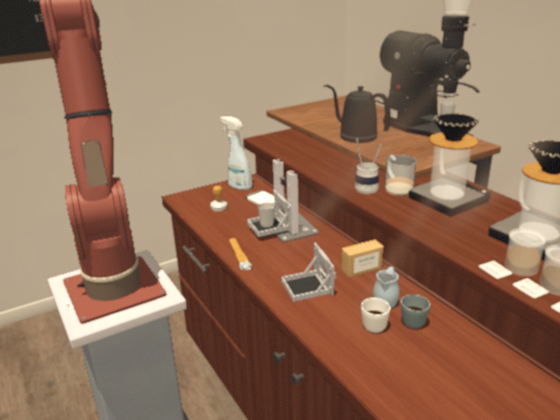

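View pics/top0.png

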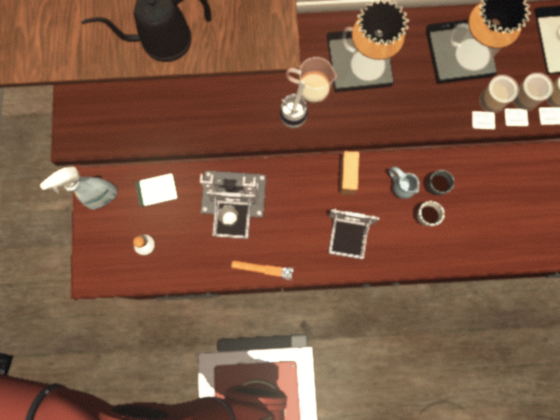

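Scene: rack at (285,205), tray (308,280), tamper (218,197). Top: rack (233,195), tray (350,237), tamper (144,244), brush (262,270). I'll enlarge the relevant parts.

```bash
python3 - <<'E'
from h import *
t=cv2.imread('pics/top0.png'); s=cv2.imread('pics/scene0.png')
r=lambda im,x,y,w,h,k:cv2.resize(im[y:y+h,x:x+w],(w*k,h*k),interpolation=cv2.INTER_CUBIC)
a=np.hstack([r(t,193,165,80,75,5),r(t,320,200,80,75,5)])
b=r(s,200,150,160,45,5)[:0]
b=np.hstack([r(s,236,150,100,56,4)[:, :400],r(s,265,244,100,56,4)])
cv2.imwrite('pics/crop.png',np.vstack([a,b]))
for z in (0,):
  c=load('top0')
  for n,p in dict(rack=(233,195),tray=(350,237),tamp=(146,247),brush=(262,270),baseLF=(203,212),baseRF=(264,216),baseLB=(205,172),baseRB=(265,180)).items(): print(n,onz(c,p,0).round(3))
E
```

```text
rack [0.599 0.042 0.   ]
tray [ 0.454 -0.294  0.   ]
tamp [0.458 0.301 0.   ]
brush [ 0.372 -0.032  0.   ]
baseLF [0.552 0.133 0.   ]
baseRF [ 0.53  -0.046  0.   ]
baseLB [0.674 0.123 0.   ]
baseRB [ 0.639 -0.055  0.   ]
```

View pics/crop.png

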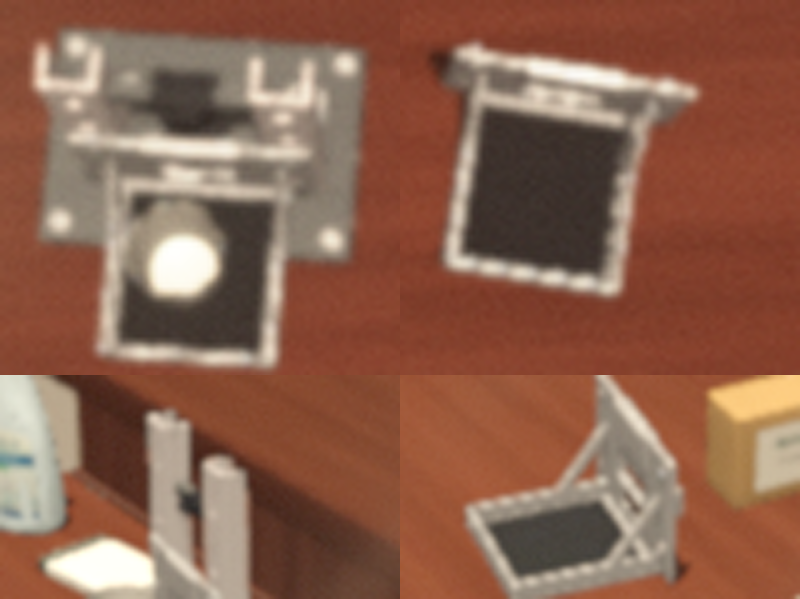

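```bash
python3 - <<'E'
from h import *
c=load('top0'); s=load('scene0')
f=lambda x,y,ox,oy:(ox+x/5,oy+y/5)
T=[onz(c,f(x-400,y,320,200),.0055) for x,y in [(478,108),(632,125),(603,285),(460,258)]]
T=np.array(T); print('mat',T.round(3).tolist(),'ctr',T.mean(0).round(4)); 
for a,b in((0,1),(3,2),(3,0),(2,1)): d=T[b]-T[a]; print(np.linalg.norm(d).round(4),np.degrees(np.arctan2(d[1],d[0])).round(1))
R=np.array([onz(c,f(x,y,193,165),.008) for x,y in [(62,30),(365,50),(350,262),(38,240)]]); print('base',R.round(3).tolist(),R.mean(0).round(4))
for a,b in((0,1),(3,2),(3,0),(2,1)): d=R[b]-R[a]; print(np.linalg.norm(d).round(4),np.degrees(np.arctan2(d[1],d[0])).round(1))
for p in [(35,87),(98,87),(250,103),(312,103)]: print('upr',onz(c,f(*p,193,165),.219).round(4))
m=cv2.inRange(c['image'],(150,60,0),(255,140,60)) 
n,l,st,ce=cv2.connectedComponentsWithStats(m)
for i in range(1,n):
  if st[i,4]>15: print('or',st[i],ce[i].round(1))
E
```

```text
mat [[0.501, -0.255, 0.006], [0.486, -0.344, 0.006], [0.393, -0.318, 0.006], [0.413, -0.237, 0.006]] ctr [ 0.4481 -0.2884  0.0055]
0.0903 -99.7
0.0837 -104.0
0.089 -11.2
0.0958 -15.2
base [[0.675, 0.121, 0.008], [0.652, -0.059, 0.008], [0.525, -0.043, 0.008], [0.548, 0.139, 0.008]] [0.6001 0.0396 0.008 ]
0.1811 -97.2
0.1835 -97.3
0.1281 -7.9
0.1287 -6.9
upr [0.5842 0.1093 0.219 ]
upr [0.5824 0.077  0.219 ]
upr [ 5.695e-01 -4.000e-04  2.190e-01]
upr [ 0.5677 -0.0321  0.219 ]
or [260 273  20   5  22] [269.2 275.1]
or [  0 403  27  12 145] [ 12.7 408.4]
or [ 35 407  44  13 183] [ 53.9 413.1]
```

```bash
python3 shift.py '[[-0.025,0,-0.03,0,0,0.04],[-0.025,0,-0.03,0,0,0.04],[-0.025,0,-0.03,0,0,0.04],[-0.025,0,-0.03,0,0,0.04],[-0.038,-0.003,0,0,0,0.062],[-0.038,-0.003,0,0,0,0.062],[-0.038,-0.003,0,0,0,0.062],[-0.038,-0.003,0,0,0,0.062]]'
python3 shift.py '[[-0.038,-0.003,0,0,0,0.062],[-0.038,-0.003,0,0,0,0.062],[-0.038,-0.003,0,0,0,0.062],[-0.038,-0.003,0,0,0,0.062]]'
python3 -c "
from h import *
shot('wrist','wa')"
python3 shift.py '[[-0.038,-0.003,0,0,0,0.062],[-0.038,-0.003,0,0,0,0.062],[-0.038,-0.003,0,0,0,0.062],[-0.038,-0.003,0,0,0,0.062]]'
python3 -c "
from h import *
shot('wrist','wb');print(monitor.get_obs()['q'].round(2))"
```

```text
time: 0.82
tcp_pos: [0.392, 0.5089, 0.3422]
tool_rot: [-3.141, 0.0, 2.466]
wrist_force: [0.0, 0.8, -0.2]
opening: 0.0869
grip_force: 0.0
time: 1.15
tcp_pos: [0.4927, 0.3947, 0.3421]
tool_rot: [-3.141, 0.0, 2.218]
wrist_force: [0.2, -0.5, 0.5]
opening: 0.087
grip_force: 0.0
time: 1.53
tcp_pos: [0.5621, 0.2598, 0.3422]
tool_rot: [-3.141, 0.0, 1.97]
wrist_force: [0.2, 0.3, -0.4]
opening: 0.0869
grip_force: 0.0
[-0.84  0.24  0.45  1.36 -0.1   1.56 -0.02]
```

```bash
python3 shift.py '[[-0.038,-0.005,0,0,0,0.062],[-0.038,-0.005,0,0,0,0.062],[-0.038,-0.005,0,0,0,0.062],[-0.038,-0.005,0,0,0,0.062]]'
python3 -c "
from h import *
shot('wrist','wc')"
python3 shift.py '[[-0.038,-0.006,0,0,0,0.062],[-0.038,-0.006,0,0,0,0.062],[-0.038,-0.006,0,0,0,0.062],[-0.038,-0.006,0,0,0,0.062]]'
python3 -c "
from h import *
shot('wrist','wd')"
python3 shift.py '[[-0.038,-0.006,0,0,0,0.05],[-0.038,-0.006,0,0,0,0.04],[-0.038,-0.006,0,0,0,0.04],[-0.038,-0.006,0,0,0,0.04],[-0.02,-0.005,0.02,0,0,0],[0,0,0,0,0,0]]'
python3 - <<'E'
from h import *
shot('wrist','we');print(monitor.get_obs()['q'].round(2))
i=[cv2.resize(cv2.imread(f'pics/w{k}.png'),(400,300)) for k in 'abcd']
cv2.imwrite('pics/m1.png',np.vstack([np.hstack(i[:2]),np.hstack(i[2:])]))
E
```

```text
time: 1.92
tcp_pos: [0.5888, 0.1094, 0.3422]
tool_rot: [-3.141, 0.0, 1.723]
wrist_force: [0.7, 0.5, -0.5]
opening: 0.0873
grip_force: 0.0
time: 2.3
tcp_pos: [0.5738, -0.0433, 0.3423]
tool_rot: [-3.141, 0.0, 1.475]
wrist_force: [1.1, -0.2, 0.7]
opening: 0.0868
grip_force: 0.0
time: 2.85
tcp_pos: [0.5124, -0.211, 0.3207]
tool_rot: [-3.139, 0.001, 1.3]
wrist_force: [-0.5, 0.6, -0.3]
opening: 0.0873
grip_force: 0.0
[-0.4   0.11  0.79  1.57 -0.08  1.49  0.12]
```

View pics/m1.png

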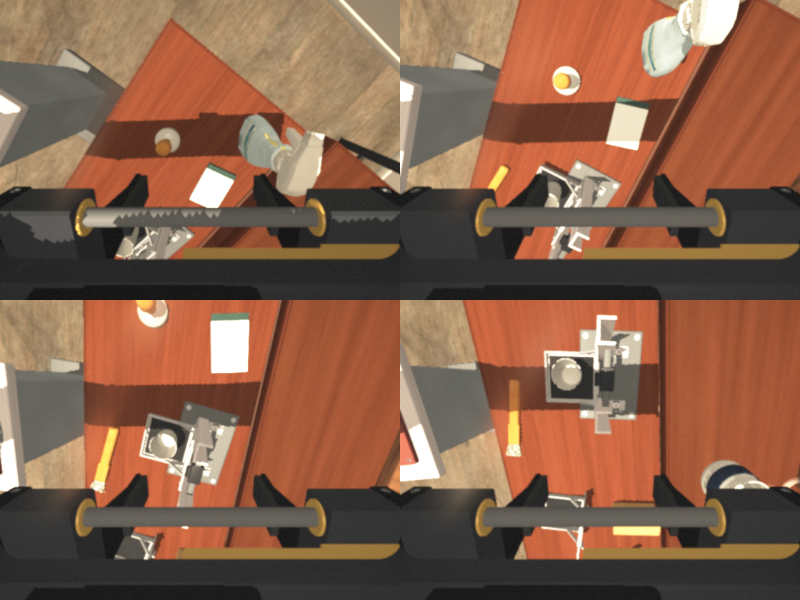

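View pics/we.png

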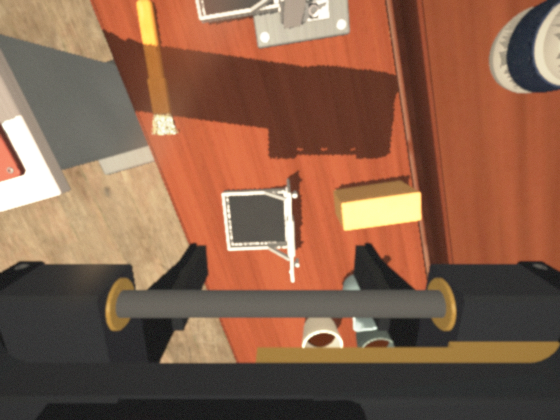

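Panel 4 (wd) shows the rack well; in `we` the tray is at (255,220), with the back plate edge at x≈292. I'll enlarge both.

```bash
python3 - <<'E'
from h import *
r=lambda im,x,y,w,h,k:cv2.resize(im[y:y+h,x:x+w],(w*k,h*k),interpolation=cv2.INTER_CUBIC)
a=r(cv2.imread('pics/we.png'),217,170,90,140,4)
b=r(cv2.imread('pics/wd.png'),198,14,145,186,3)
b=np.vstack([b,np.zeros((2,435,3),np.uint8)])
cv2.imwrite('pics/m2.png',np.hstack([a,b]))
E
```

```text
(no output)
```

View pics/m2.png

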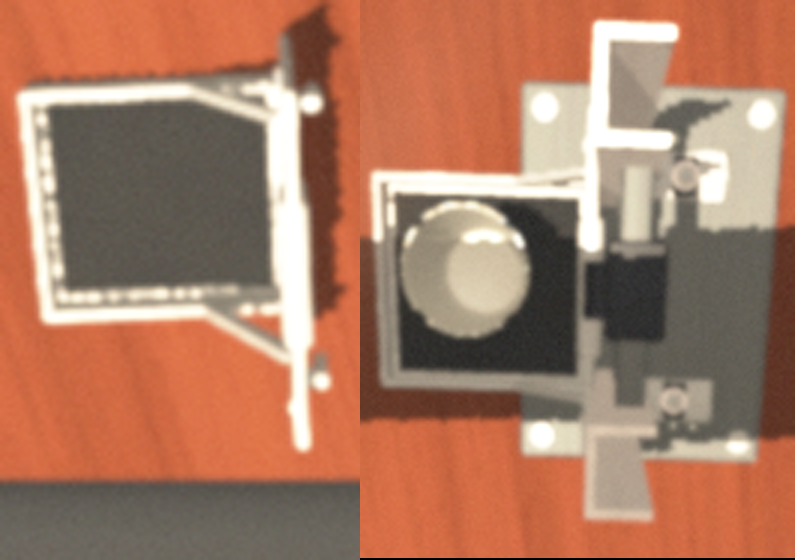

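```bash
python3 - <<'E'
from h import *
we,wd,t=load('we'),load('wd'),load('top0')
e=lambda x,y:(217+(x+.5)/4-.5,170+(y+.5)/4-.5); d=lambda x,y:(198+(x-360+.5)/3-.5,14+(y+.5)/3-.5); f=lambda x,y,ox,oy:(ox+(x+.5)/5-.5,oy+(y+.5)/5-.5)
def ang(a,b): v=b-a; return np.linalg.norm(v[:2]).round(4),np.degrees(np.arctan2(v[1],v[0])).round(2)
FL,FR=onz(we,e(20,92),.016),onz(we,e(46,320),.016); print('front lips',FL.round(4),FR.round(4),ang(FR,FL))
print('tri FL',tri(we,e(20,92),t,f(47,262,320,200)),'FR',tri(we,e(46,320),t,f(217,292,320,200)))
C1,C2=onz(we,e(313,102),.066),onz(we,e(322,380),.066);print('claws',C1.round(4),C2.round(4),ang(C2,C1))
G1,G2=onz(we,e(289,198),.095),onz(we,e(301,345),.095);print('grip',G1.round(4),G2.round(4),ang(G2,G1),((G1+G2)/2).round(4))
print('tri gripmid',tri(we,e(295,271),t,f(177,75,320,200)))
P=[onz(wd,d(*p),.219) for p in [(595,22),(597,138),(589,430),(585,520)]]
print('upr',np.round(P,4),ang(P[3],P[0]),ang(P[1],P[0]),ang(P[3],P[2]))
print('tri LO',tri(wd,d(595,22),t,f(35,87,193,165)),'RO',tri(wd,d(585,520),t,f(312,103,193,165)))
B=[onz(wd,d(*p),.008) for p in [(523,83),(785,90),(755,460),(521,455)]]
print('base',np.round(B,4),ang(B[3],B[0]),ang(B[2],B[1]),np.mean(B,0))
print(monitor.get_obs()['tcp_pos'],monitor.get_obs()['tool_rot'])
E
```

```text
front lips [ 0.4098 -0.225   0.016 ] [ 0.388  -0.3222  0.016 ] (np.float64(0.0996), np.float64(77.36))
tri FL (array([ 0.41071921, -0.22586764,  0.01825882]), np.float64(0.0028127603256738022)) FR (array([ 0.38830078, -0.32279768,  0.01602706]), np.float64(0.0013626878923134321))
claws [ 0.5223 -0.2459  0.066 ] [ 0.4975 -0.3536  0.066 ] (np.float64(0.1105), np.float64(77.07))
grip [ 0.5068 -0.2682  0.095 ] [ 0.4965 -0.3226  0.095 ] (np.float64(0.0554), np.float64(79.32)) [ 0.5016 -0.2954  0.095 ]
tri gripmid (array([ 0.50196402, -0.29948265,  0.08636718]), np.float64(0.002780225622724999))
upr [[ 5.841e-01  1.109e-01  2.190e-01]
 [ 5.817e-01  8.210e-02  2.190e-01]
 [ 5.710e-01  1.000e-04  2.190e-01]
 [ 5.668e-01 -2.850e-02  2.190e-01]] (np.float64(0.1405), np.float64(82.93)) (np.float64(0.0289), np.float64(85.37)) (np.float64(0.0289), np.float64(81.58))
tri LO (array([0.5839816 , 0.10964377, 0.22404693]), np.float64(0.0001245263870662409)) RO (array([ 0.56781642, -0.02989264,  0.21840616]), np.float64(0.0033045058037063165))
base [[ 0.5485  0.1396  0.008 ]
 [ 0.6751  0.1244  0.008 ]
 [ 0.652  -0.0556  0.008 ]
 [ 0.5249 -0.0407  0.008 ]] (np.float64(0.1818), np.float64(82.51)) (np.float64(0.1815), np.float64(82.71)) [0.60012841 0.04192298 0.008     ]
[ 0.51411004 -0.20794978  0.32150243] [-3.13976215e+00 -9.52241989e-05  1.30303609e+00]
```

Rack yaw ≈ -7.4°, upright middle ≈ (0.5757, 0.0405). Tray yaw ≈ -12.8°, grip ≈ (0.5018, -0.2968). Triangulated heights (0.016–0.018, 0.086, 0.218–0.224) agree with the sizes given.

```bash
python3 shift.py '[[0,0,0,0,0,-0.044],[-0.0298,0.0026,0.028,0,0,0],[-0.0298,0.0026,0.028,0,0,0],[-0.0298,0.0026,0.028,0,0,0],[0,0,0.035,0,0,0],[0,0,0.035,0,0,0],[0,0,0.035,0,0,0],[0,0,0.035,0,0,0]]' 0.06
python3 shift.py '[[0,0,0.016,0,0,0],[0,0,0.016,0,0,0],[0,0,0,0,0,0],[0,0,0,0,0,0]]'
```

```text
time: 3.57
tcp_pos: [0.5052, -0.2933, 0.0969]
tool_rot: [3.141, -0.001, 1.353]
wrist_force: [0.7, 1.4, 0.6]
opening: 0.0605
grip_force: 0.0
time: 3.9
tcp_pos: [0.5046, -0.2936, 0.0662]
tool_rot: [-3.14, -0.0, 1.353]
wrist_force: [0.5, 0.1, 1.1]
opening: 0.0602
grip_force: 0.0
```

```bash
python3 shift.py '[[-0.0037,-0.002,0,0,0,0],[0,0,0,0,0,0]]'
python3 shift.py '[[0,0,0,0,0,0],[0,0,0,0,0,0],[0,0,0,0,0,0],[0,0,0,0,0,0],[0,0,0,0,0,0],[0,0,0,0,0,0]]' 0.0 50
python3 shift.py '[[0,0,-0.02,0,0,0],[0,0,-0.02,0,0,0],[0,0,-0.02,0,0,0],[0,0,0,0,0,0],[0,0,0,0,0,0]]'
python3 -c "
from h import *
shot('wrist','wf');shot('scene','sf');shot('top','tf');o=monitor.get_obs();print(o['moment'],o['q'].round(2))"
```

```text
time: 4.07
tcp_pos: [0.5018, -0.299, 0.068]
tool_rot: [3.14, 0.0, 1.351]
wrist_force: [-0.2, -0.5, -0.1]
opening: 0.0598
grip_force: 0.0
time: 4.57
tcp_pos: [0.5013, -0.2982, 0.0666]
tool_rot: [3.142, -0.0, 1.351]
wrist_force: [0.7, -0.4, 0.2]
opening: 0.0279
grip_force: 0.0
time: 4.98
tcp_pos: [0.5019, -0.2985, 0.1275]
tool_rot: [3.139, -0.0, 1.351]
wrist_force: [0.6, 0.5, -0.9]
opening: 0.0013
grip_force: 0.0
[-0.09511697  0.01414369 -0.0029952 ] [-0.2   0.34  0.8   1.78 -0.27  1.13  0.47]
```

View pics/wf.png

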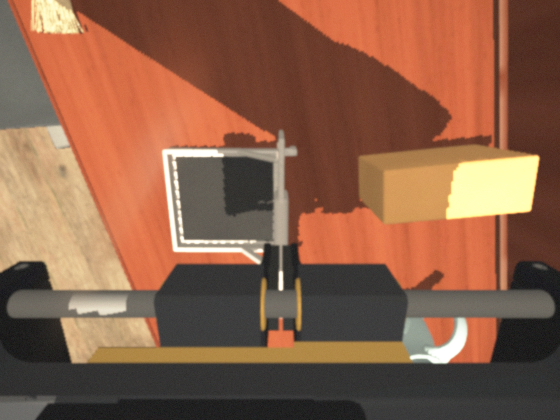

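The picture shows the tray still standing, front lip corners at (165,150) and (175,249). The fingers had not finished closing when I lifted. I'll recheck the pose from this view.

```bash
python3 - <<'E'
from h import *
c=load('wf')
FL,FR=onz(c,(164.5,150.5),.016),onz(c,(174,249.5),.016);v=FL-FR
print(FL,FR,np.linalg.norm(v),np.degrees(np.arctan2(v[1],v[0])))
u=np.array([v[1],-v[0]])/np.linalg.norm(v); print('grip',((FL+FR)/2)[:2]+.106*u)
print('proj fingertip', proj(c,[.5019,-.2985,.1275]),'grip end L',onz(c,(281.5,190.5),.095))
E
```

```text
[ 0.41156245 -0.226725    0.016     ] [ 0.38853975 -0.32084739  0.016     ] 0.09689720990599816 76.25511283034807
grip [ 0.50301561 -0.29897171]
proj fingertip [281.71467844 260.4084635 ] grip end L [ 0.50935109 -0.26509074  0.095     ]
```

```bash
python3 shift.py '[[0.001,0.001,0,0,0,0],[0,0,0,0,0,0],[0,0,0,0,0,0],[0,0,0,0,0,0],[0,0,0,0,0,0],[0,0,0.02,0,0,0],[0,0,0.02,0,0,0],[0,0,0.021,0,0,0]]' 0.04
python3 shift.py '[[0,0,0,0,0,0],[0,0,0,0,0,0],[0,0,0,0,0,0],[0,0,0,0,0,0],[0,0,0,0,0,0],[0,0,0,0,0,0],[0,0,0,0,0,0],[0,0,0,0,0,0]]' 0.0 55
python3 shift.py '[[0,0,0,0,0,0],[0,0,0,0,0,0],[0,0,0,0,0,0],[0,0,0,0,0,0]]'
```

```text
time: 5.8
tcp_pos: [0.5029, -0.2976, 0.0652]
tool_rot: [3.14, 0.0, 1.351]
wrist_force: [0.1, 0.3, -0.2]
opening: 0.0387
grip_force: 0.0
time: 6.47
tcp_pos: [0.5027, -0.2977, 0.0666]
tool_rot: [3.141, -0.0, 1.35]
wrist_force: [-2.4, 0.8, 6.1]
opening: 0.0099
grip_force: 55.0
time: 6.8
tcp_pos: [0.5027, -0.2977, 0.0666]
tool_rot: [3.141, -0.0, 1.351]
wrist_force: [-2.0, 1.2, 6.6]
opening: 0.0098
grip_force: 55.0
```

```bash
python3 shift.py '[[0,0,-0.01,0,0,0],[0,0,-0.02,0,0,0],[0,0,-0.03,0,0,0],[0,0,-0.03,0,0,0],[0,0,-0.03,0,0,-0.03],[0,0,-0.03,0,0,-0.03],[0,0,-0.03,0,0,-0.031],[0.01,0,0,0,0,0]]'
python3 shift.py '[[0.02,0,0,0,0,0],[0.03,-0.004,0,0,0,0],[0.03,-0.004,0,0,0,0],[0.03,-0.004,0,0,0,0],[0.03,-0.004,0,0,0,0],[0.03,-0.004,0,0,0,0],[0.03,-0.004,0,0,0,0],[0.03,-0.004,0,0,0,0]]'
python3 shift.py '[[0.03,-0.004,0,0,0,0],[0.03,-0.004,0,0,0,0],[0.025,-0.004,0,0,0,0],[0.015,0,0,0,0,0],[0,0,0,0,0,0],[0,0,0,0,0,0]]'
python3 - <<'E'
from h import *
o=monitor.get_obs(); print(o)
ps=np.degrees(o['tool_rot'][2]); print(ps)
shot('wrist','wg')
shot('scene','sg');shot('top','tg')
i=[cv2.imread(f'pics/{k}.png') for k in ('wg','sg')]
cv2.imwrite('pics/m3.png',np.hstack([cv2.resize(i[0],(400,300)),cv2.resize(i[1][130:280,200:400],(400,300))]))
E
```

```text
time: 7.47
tcp_pos: [0.5047, -0.2912, 0.2522]
tool_rot: [3.133, 0.003, 1.44]
wrist_force: [1.2, -1.2, -3.3]
opening: 0.0099
grip_force: 55.0
time: 8.13
tcp_pos: [0.5049, -0.0544, 0.2455]
tool_rot: [-3.141, -0.0, 1.441]
wrist_force: [1.2, 0.2, -4.2]
opening: 0.0098
grip_force: 55.0
time: 8.63
tcp_pos: [0.5064, 0.0449, 0.2453]
tool_rot: [-3.141, 0.001, 1.443]
wrist_force: [0.0, -0.0, -4.0]
opening: 0.0095
grip_force: 55.0
{'time': 8.6333, 'q': array([-0.70269433,  0.01599195,  0.53831281,  1.79200818, -0.00767374,
        1.33642885, -0.29064304]), 'dq': array([ 0.023985  , -0.00487637,  0.03255783,  0.00220063,  0.0090263 ,
        0.00269231,  0.00917062]), 'tau': array([ -2.04633817, -35.31930327,  -1.5824727 , -42.19287157,
        -0.56098418,   0.04928413,  -0.20264188]), 'tcp_pos': array([0.50641259, 0.04489166, 0.24531765]), 'tool_rot': array([-3.14126027e+00,  8.67314178e-04,  1.44280471e+00]), 'wrist_force': array([ 0.02235526, -0.0223231 , -4.04247927]), 'moment': array([-0.11056551, -0.02064088,  0.012736  ]), 'grip_force': 54.998102970421314, 'opening': 0.009460793071130423}
82.66662043457869
```

View pics/m3.png

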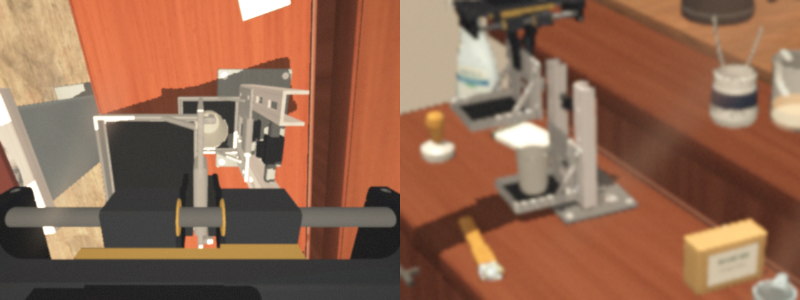

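```bash
python3 - <<'E'
from h import *
c=load('wg'); g=cv2.cvtColor(c['image'],cv2.COLOR_RGB2GRAY)
o=monitor.get_obs(); print(o['tcp_pos'],o['time'])
a=np.radians(-7.35); xr=np.array([np.cos(a),np.sin(a)]); yr=np.array([-np.sin(a),np.cos(a)])
p=o['tcp_pos'][:2]
for n,uv,z,e in (('FL lip',(135,165),.1947,(-.106,.05)),('backplate L',(281,0),.2,(0,0))):
    P=onz(c,uv,z)[:2]-p; print(n,P@xr,P@yr,'exp',e)
m=np.array([.5757,.0405])-p; print('mid slots rel tcp', m@xr,m@yr)
r=lambda x,y,w,h,k:cv2.resize(c['image'][y:y+h,x:x+w,::-1],(w*k,h*k),interpolation=cv2.INTER_CUBIC)
cv2.imwrite('pics/m4.png',np.hstack([r(120,130,200,140,2),r(270,90,180,140,2)])) 
cv2.imwrite('pics/m4.png',r(120,90,320,200,2)) 
E
```

```text
[0.50658961 0.04314697 0.24555694] 8.7833
FL lip -0.10340743806231482 0.0497060363455244 exp (-0.106, 0.05)
backplate L -0.0008796928404999965 0.1479900991426837 exp (0, 0)
mid slots rel tcp 0.0688811508257203 0.0062160777010229805
```

View pics/m4.png

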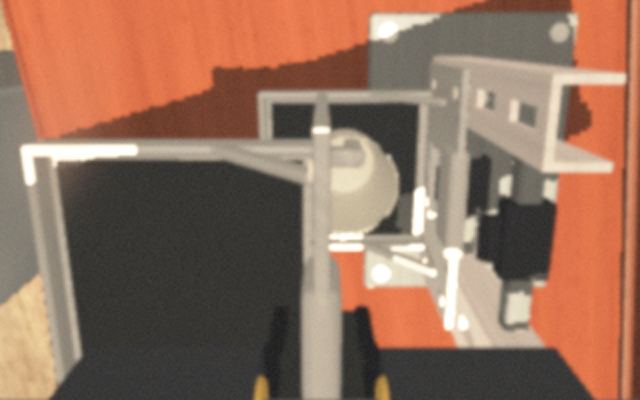

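The enlarged view shows the left upright's front face: top slot near crop (521,110), second slot (486,98), web top corners (557,73) and (549,166). I cast these onto the face plane.

```bash
python3 - <<'E'
from h import *
c=load('wg'); p=np.array([.5064,.0440]) 
a=np.radians(-7.4); xr=np.array([np.cos(a),np.sin(a),0]); yr=np.array([-np.sin(a),np.cos(a),0])
g=cv2.cvtColor(c['image'],cv2.COLOR_RGB2GRAY); print(g[136:156,358:392:1][::2,::2])
F=lambda x,y:(120+(x+.5)/2-.5,90+(y+.5)/2-.5)
for n,q in dict(slot1=(521,111),slot2=(486,98),outer=(557,73),inner=(549,166)).items():
    o,d=ray(c,F(*q)); s=((np.array([.5757,.0405,0])-o)@xr)/(d@xr); P=o+s*d
    print(n,'rel mid y',(P-[.5757,.0405,0])@yr,'z',P[2])
for n in ((557,73),(549,166)): P=onz(c,F(*n),.219); print((P-[.5757,.0405,.219])@xr,(P-[.5757,.0405,.219])@yr)
E
```

```text
[[192 222 195 141 140 164 170 168 169 168 167 169 167 165 167 165 164]
 [195 223 202 140 122 162 170 169 169 174 170 167 172 168 168 168 166]
 [199 225 192 132 128 163 168 170 176 206 197 164 163 167 168 169 168]
 [202 220 164 115 128 162 166 167 182 221 213 144 127 141 153 163 170]
 [180 186 170 147 140 163 166 164 182 221 207 131 106 111 117 145 168]
 [170 169 171 170 172 169 171 167 183 223 206 123 109 107 113 147 165]
 [167 166 170 169 169 169 167 169 191 224 203 118 109 108 113 152 167]
 [166 169 168 166 167 167 169 170 186 209 189 130 116 113 111 155 166]
 [167 166 168 166 168 163 166 169 171 174 175 174 158 135 124 159 166]
 [165 167 169 170 166 166 165 167 167 169 169 169 175 175 169 169 166]]
slot1 rel mid y 0.05670992883437935 z 0.19015129765026248
slot2 rel mid y 0.056822229428884666 z 0.1420483309531248
outer rel mid y 0.07117008659369184 z 0.21991046229318895
inner rel mid y 0.043583023124882506 z 0.22220753915819058
0.000339443818739797 0.07112330517275409
0.0012106969757242766 0.04293801612046613
```

```bash
python3 shift.py '[[0.0068,0,0.02,0,0,0],[0,0.01,0.023,0,0,0],[0,0.015,0,0,0,0],[0,0.015,0,0,0,0],[0,0.007,0,0,0,0],[0,0,0,0,0,0],[0,0,0,0,0,0],[0,0,0,0,0,0]]'
python3 - <<'E'
from h import *
a=np.radians(-7.4); xr=np.array([np.cos(a),np.sin(a)]); yr=np.array([-np.sin(a),np.cos(a)])
for i in range(4):
  o=monitor.get_obs(); c=read_camera('wrist'); m=np.array([.5759,.0418])-o['tcp_pos'][:2]; print(m@xr,m@yr,o['tcp_pos'][2],o['wrist_force'],o['moment'],np.degrees(o['tool_rot'][2]))
E
```

```text
time: 9.45
tcp_pos: [0.5535, 0.0451, 0.2027]
tool_rot: [-3.141, -0.0, 1.441]
wrist_force: [0.1, -0.3, -3.7]
opening: 0.0094
grip_force: 55.0
0.022638909252400665 -0.00042978485285146654 0.20267726405737435 [ 0.13860989 -0.27463446 -3.68083444] [-0.09675383 -0.02809657  0.01954935] 82.56684730935513
0.02273155025292571 -0.0006872121953357498 0.20273977649384456 [-0.01493262 -0.24250526 -3.74489255] [-0.13360029 -0.05243866 -0.02565409] 82.59146178668476
0.02269166667024966 -0.0008256548473422122 0.20277672397392293 [ 0.0657647   0.99237297 -4.31959499] [-0.07453937 -0.05214409  0.00176431] 82.60671357174469
0.022617190764352188 -0.0009259625670700966 0.20281331320988866 [-0.11223016 -0.217204   -3.95303961] [-0.0733165  -0.09443756 -0.01549866] 82.61866771717519
```

```bash
python3 shift.py '[[-0.0007,0.005,0,0,0,0],[0,0.004,0,0,0,0],[0,0.002,0,0,0,0],[0,0.001,0,0,0,0],[0,0,0,0,0,0]]'
python3 shift.py '[[0,0.001,0,0,0,0],[0,0.001,0,0,0,0],[0,0,0,0,0,0]]'
python3 shift.py '[[0,0.001,0,0,0,0],[0,0.001,0,0,0,0],[0,0,0,0,0,0]]'
```

```text
time: 10.07
tcp_pos: [0.5661, 0.0432, 0.2024]
tool_rot: [-3.141, 0.0, 1.442]
wrist_force: [0.5, -0.5, -3.5]
opening: 0.0099
grip_force: 55.0
time: 10.32
tcp_pos: [0.568, 0.043, 0.2026]
tool_rot: [3.142, 0.0, 1.442]
wrist_force: [0.4, 0.6, -4.2]
opening: 0.0092
grip_force: 55.0
time: 10.57
tcp_pos: [0.57, 0.0427, 0.2026]
tool_rot: [3.141, 0.0, 1.442]
wrist_force: [-0.6, -0.2, -3.8]
opening: 0.0096
grip_force: 55.0
```

```bash
python3 shift.py '[[0,0.001,0,0,0,0],[0,0.001,0,0,0,0],[0,0,0,0,0,0]]'
python3 shift.py '[[0,0.001,0,0,0,0],[0,0.0005,0,0,0,0],[0,0,0,0,0,0]]'
```

```text
time: 10.82
tcp_pos: [0.572, 0.0425, 0.2026]
tool_rot: [3.141, 0.0, 1.442]
wrist_force: [0.2, 0.9, -3.7]
opening: 0.0096
grip_force: 55.0
time: 11.07
tcp_pos: [0.5734, 0.0423, 0.2026]
tool_rot: [3.142, 0.0, 1.442]
wrist_force: [0.0, -0.5, -4.1]
opening: 0.0096
grip_force: 55.0
```

```bash
python3 shift.py '[[0,0.001,0,0,0,0],[0,0,0,0,0,0]]'; python3 shift.py '[[0,0.001,0,0,0,0],[0,0,0,0,0,0]]'; python3 -c "
from h import *
shot('wrist','wh');o=monitor.get_obs();print(o['moment'])"
```

```text
time: 11.23
tcp_pos: [0.5743, 0.0422, 0.2025]
tool_rot: [-3.141, 0.0, 1.442]
wrist_force: [-0.4, 0.1, -3.7]
opening: 0.0098
grip_force: 55.0
time: 11.4
tcp_pos: [0.5746, 0.0422, 0.2024]
tool_rot: [-3.14, 0.0, 1.442]
wrist_force: [-5.2, 1.2, -1.2]
opening: 0.0095
grip_force: 55.0
[-0.06004469  1.05603192  0.09273072]
```

```bash
python3 shift.py '[[0,-0.0006,0,0,0,0],[0,0,0.002,0,0,0],[0,0,0.002,0,0,0],[0,0,0,0,0,0]]'; python3 shift.py '[[0,0,0.002,0,0,0],[0,0,0.001,0,0,0],[0,0,0,0,0,0]]';python3 shift.py '[[0,0,0.001,0,0,0],[0,0,0,0,0,0]]'; python3 -c "
from h import *
o=monitor.get_obs();print(o['moment'],o['tool_rot'])"
```

```text
time: 11.78
tcp_pos: [0.5745, 0.0422, 0.198]
tool_rot: [-3.141, 0.0, 1.442]
wrist_force: [-2.5, 0.8, -4.4]
opening: 0.0098
grip_force: 55.0
time: 12.03
tcp_pos: [0.5745, 0.0422, 0.1952]
tool_rot: [-3.141, 0.0, 1.442]
wrist_force: [-3.0, -0.1, -4.4]
opening: 0.0093
grip_force: 55.0
time: 12.2
tcp_pos: [0.5745, 0.0421, 0.1944]
tool_rot: [-3.141, 0.0, 1.442]
wrist_force: [-3.1, 1.4, -3.9]
opening: 0.0092
grip_force: 55.0
[0.07023109 0.755338   0.09869728] [-3.14121912e+00  1.18506252e-04  1.44175998e+00]
```

```bash
for i in 1 ; do python3 shift.py '[[0,0,0.001,0,0,0],[0,0,0.001,0,0,0],[0,0,0,0,0,0]]'; done; python3 shift.py '[[0,0,0.001,0,0,0],[0,0,0,0,0,0]]';python3 shift.py '[[0,0,0.001,0,0,0],[0,0,0,0,0,0]]';python3 shift.py '[[0,0,0.001,0,0,0],[0,0,0,0,0,0]]'
```

```text
time: 12.45
tcp_pos: [0.5744, 0.0422, 0.1926]
tool_rot: [-3.141, -0.0, 1.442]
wrist_force: [-6.1, 2.0, -0.4]
opening: 0.0094
grip_force: 55.0
time: 12.62
tcp_pos: [0.5742, 0.0423, 0.1918]
tool_rot: [-3.141, -0.0, 1.442]
wrist_force: [-7.5, -0.0, 1.7]
opening: 0.0095
grip_force: 55.0
time: 12.78
tcp_pos: [0.5739, 0.0423, 0.191]
tool_rot: [-3.14, -0.0, 1.442]
wrist_force: [-9.4, 1.2, 4.7]
opening: 0.0095
grip_force: 55.0
time: 12.95
tcp_pos: [0.5736, 0.0424, 0.19]
tool_rot: [-3.139, -0.001, 1.442]
wrist_force: [-11.0, 1.5, 7.0]
opening: 0.0097
grip_force: 55.0
```

```bash
python3 shift.py '[[0,0,0.001,0,0,0],[0,0,0,0,0,0]]';python3 shift.py '[[0,0,0.001,0,0,0],[0,0,0,0,0,0]]';python3 shift.py '[[0,0,0.0008,0,0,0],[0,0,0,0,0,0]]'
```

```text
time: 13.12
tcp_pos: [0.5736, 0.0425, 0.1892]
tool_rot: [-3.139, -0.001, 1.442]
wrist_force: [-12.4, 1.3, 7.5]
opening: 0.0098
grip_force: 55.0
time: 13.28
tcp_pos: [0.5735, 0.0425, 0.1882]
tool_rot: [-3.139, -0.001, 1.442]
wrist_force: [-11.5, 1.0, 9.3]
opening: 0.0101
grip_force: 55.0
time: 13.45
tcp_pos: [0.5746, 0.0422, 0.1869]
tool_rot: [3.142, -0.0, 1.442]
wrist_force: [-4.8, 1.5, -0.7]
opening: 0.0091
grip_force: 55.0
```

Snapped: the force dropped from +9.3 to -0.7 N. Now I seat the tray against the stop.

```bash
python3 shift.py '[[0,0,0.0005,0,0,0],[0,0,0,0,0,0]]';python3 shift.py '[[0,0,0.0005,0,0,0],[0,0,0,0,0,0]]'
```

```text
time: 13.62
tcp_pos: [0.5746, 0.0422, 0.1862]
tool_rot: [-3.141, 0.0, 1.442]
wrist_force: [-4.9, 1.2, -0.7]
opening: 0.0093
grip_force: 55.0
time: 13.78
tcp_pos: [0.5746, 0.0422, 0.1858]
tool_rot: [-3.141, -0.0, 1.442]
wrist_force: [-5.4, -0.7, -0.6]
opening: 0.0096
grip_force: 55.0
```

```bash
python3 shift.py '[[0,0,0.0005,0,0,0],[0,0,0,0,0,0]]';python3 shift.py '[[0,0,0.0005,0,0,0],[0,0,0,0,0,0]]';python3 shift.py '[[0,0,0.0005,0,0,0],[0,0,0,0,0,0]]'
```

```text
time: 13.95
tcp_pos: [0.5747, 0.0422, 0.1858]
tool_rot: [3.142, -0.0, 1.442]
wrist_force: [-7.3, 1.2, 2.8]
opening: 0.0096
grip_force: 55.0
time: 14.12
tcp_pos: [0.5747, 0.0422, 0.1857]
tool_rot: [3.141, -0.001, 1.442]
wrist_force: [-8.3, 0.8, 6.6]
opening: 0.0095
grip_force: 55.0
time: 14.28
tcp_pos: [0.5748, 0.0422, 0.1856]
tool_rot: [3.141, -0.001, 1.442]
wrist_force: [-9.9, 1.1, 10.8]
opening: 0.0097
grip_force: 55.0
```

Rigid stop at z = 0.1857. One last press to about 19 N, then unload and check the lock with a light pull up.

```bash
python3 shift.py '[[0,0,0.0005,0,0,0],[0,0,0,0,0,0],[0,0,0,0,0,0],[0,0,0,0,0,0]]'; python3 shift.py '[[0,0,-0.001,0,0,0],[0,0,-0.001,0,0,0],[0,0,0,0,0,0]]';python3 shift.py '[[0,0,-0.001,0,0,0],[0,0,0,0,0,0]]'
```

```text
time: 14.62
tcp_pos: [0.5748, 0.0423, 0.1855]
tool_rot: [3.141, -0.001, 1.442]
wrist_force: [-11.0, 1.1, 13.4]
opening: 0.0098
grip_force: 55.0
time: 14.87
tcp_pos: [0.5746, 0.0422, 0.1859]
tool_rot: [-3.141, -0.0, 1.442]
wrist_force: [-6.4, 1.2, 1.7]
opening: 0.0095
grip_force: 55.0
time: 15.03
tcp_pos: [0.5746, 0.0421, 0.1865]
tool_rot: [-3.141, 0.0, 1.442]
wrist_force: [-4.8, 0.4, -2.8]
opening: 0.0098
grip_force: 55.0
```

```bash
python3 shift.py '[[0,0,-0.001,0,0,0],[0,0,0,0,0,0]]';python3 shift.py '[[0,0,-0.0007,0,0,0],[0,0,0,0,0,0]]'
```

```text
time: 15.2
tcp_pos: [0.5745, 0.042, 0.1873]
tool_rot: [-3.141, 0.001, 1.442]
wrist_force: [-2.8, -0.1, -7.7]
opening: 0.0095
grip_force: 55.0
time: 15.37
tcp_pos: [0.5743, 0.0419, 0.1874]
tool_rot: [-3.141, 0.001, 1.442]
wrist_force: [0.1, 0.4, -16.3]
opening: 0.0098
grip_force: 55.0
```

Locked (the tug reached -16 N and the tray held). I reseat it with a press, then release.

```bash
python3 shift.py '[[0,0,0.001,0,0,0],[0,0,0.001,0,0,0],[0,0,0.001,0,0,0],[0,0,0,0,0,0]]';python3 shift.py '[[0,0,0.001,0,0,0],[0,0,0,0,0,0]]';python3 shift.py '[[0,0,0.0007,0,0,0],[0,0,0,0,0,0],[0,0,0,0,0,0]]'
```

```text
time: 15.7
tcp_pos: [0.5746, 0.0421, 0.1862]
tool_rot: [-3.142, -0.0, 1.442]
wrist_force: [-5.6, -0.7, -3.4]
opening: 0.0093
grip_force: 55.0
time: 15.87
tcp_pos: [0.5747, 0.0422, 0.1857]
tool_rot: [3.141, -0.001, 1.442]
wrist_force: [-8.3, 0.9, 1.5]
opening: 0.0096
grip_force: 55.0
time: 16.12
tcp_pos: [0.5748, 0.0423, 0.1857]
tool_rot: [3.141, -0.001, 1.442]
wrist_force: [-10.1, -0.2, 6.6]
opening: 0.0094
grip_force: 55.0
```

```bash
python3 shift.py '[[0,0,0.0009,0,0,0],[0,0,0,0,0,0],[0,0,0,0,0,0]]'; python3 shift.py '[[0,0,-0.001,0,0,0],[0,-0.0006,-0.0013,0,0,0],[0,0,0,0,0,0]]'; python3 shift.py '[[0,0,0,0,0,0],[0,0,0,0,0,0],[0,0,0,0,0,0],[0,0,0,0,0,0],[0,0,0,0,0,0]]' 0.04; python3 -c "
from h import *
shot('wrist','wi');print(monitor.get_obs()['q'].round(2))"
```

```text
time: 16.37
tcp_pos: [0.5749, 0.0423, 0.1855]
tool_rot: [3.141, -0.002, 1.442]
wrist_force: [-12.5, 0.6, 12.6]
opening: 0.0099
grip_force: 55.0
time: 16.62
tcp_pos: [0.5746, 0.0422, 0.1863]
tool_rot: [3.14, -0.001, 1.442]
wrist_force: [-4.0, 1.2, -1.7]
opening: 0.0096
grip_force: 55.0
time: 17.03
tcp_pos: [0.5746, 0.0422, 0.1855]
tool_rot: [3.14, -0.0, 1.442]
wrist_force: [-0.9, -0.4, -0.6]
opening: 0.0345
grip_force: 0.0
[-0.64  0.22  0.57  1.73 -0.13  1.23 -0.17]
```

```bash
python3 shift.py '[[0,0,-0.01,0,0,0],[0,0,-0.025,0,0,0],[0,0,-0.035,0,0,0],[0,0,-0.035,0,0,0],[0,0,-0.035,0,0,0],[0.01,-0.01,0,0,0,0],[0.03,-0.025,0,0,0,0],[0.03,-0.025,0,0,0,0]]' 0.06
python3 shift.py '[[0.03,-0.025,0,0,0,0],[0.03,-0.025,0,0,0,0],[0.03,-0.025,0,0,0,0],[0,0,0,0,0,0],[0,0,0,0,0,0]]'
python3 - <<'E'
from h import *
c=shot('wrist','wj'); t=shot('top','tj'); s=shot('scene','sj'); print(monitor.get_obs()['tcp_pos'])
for n,cc in (('wj',c),('wb',load('wb')),('top0',load('top0')),('scene0',load('scene0'))):
  hsv=cv2.cvtColor(cc['image'],cv2.COLOR_RGB2HSV)
  m=cv2.inRange(hsv,(10,140,120),(25,255,255)); k,l,st,ce=cv2.connectedComponentsWithStats(m)
  print(n,[(st[i].tolist(),ce[i].round(1).tolist()) for i in range(1,k) if st[i,4]>12])
i=[cv2.imread(f'pics/{k}.png') for k in ('wj','sj')]
cv2.imwrite('pics/m5.png',np.hstack([i[0],cv2.resize(i[1][140:245,220:280+40],(400,420))[:, :240]]))
E
```

```text
time: 17.75
tcp_pos: [0.5238, 0.1185, 0.3267]
tool_rot: [3.139, -0.0, 1.437]
wrist_force: [-0.8, 1.6, 0.1]
opening: 0.0598
grip_force: 0.0
time: 18.17
tcp_pos: [0.4597, 0.2203, 0.3259]
tool_rot: [3.141, -0.001, 1.447]
wrist_force: [0.6, -0.7, 0.7]
opening: 0.0602
grip_force: 0.0
[0.46165723 0.21691933 0.32565863]
wj [([509, 34, 6, 7, 17], [512.1, 37.2]), ([500, 57, 12, 10, 34], [507.5, 61.6]), ([265, 99, 22, 24, 338], [276.7, 109.9]), ([494, 137, 6, 6, 14], [496.4, 139.4]), ([505, 151, 7, 9, 17], [508.4, 155.0]), ([495, 159, 6, 8, 15], [497.7, 162.1]), ([518, 176, 5, 5, 13], [520.2, 177.8]), ([525, 223, 5, 9, 18], [526.5, 226.1]), ([523, 240, 7, 4, 13], [526.6, 242.0]), ([246, 261, 17, 30, 261], [254.4, 275.2]), ([154, 279, 21, 52, 497], [162.1, 304.7]), ([387, 279, 20, 52, 489], [398.7, 304.5]), ([242, 317, 17, 16, 148], [250.1, 323.8]), ([204, 342, 323, 21, 5349], [370.9, 353.0])]
wb [([217, 103, 22, 21, 263], [229.1, 113.7]), ([416, 164, 7, 6, 17], [418.9, 166.6]), ([122, 230, 32, 40, 352], [138.2, 249.1]), ([554, 257, 6, 9, 26], [556.8, 261.2]), ([105, 279, 29, 52, 636], [115.9, 
[... 570 characters left out ...]
[345, 153, 14, 13, 48], [352.0, 159.6]), ([523, 162, 37, 22, 448], [540.3, 173.5]), ([344, 171, 11, 10, 31], [349.1, 176.6]), ([340, 179, 7, 7, 17], [342.6, 181.9]), ([347, 183, 7, 6, 13], [349.5, 185.5]), ([209, 184, 15, 17, 154], [217.0, 191.4]), ([492, 195, 6, 6, 13], [494.5, 197.5]), ([476, 207, 10, 8, 23], [480.1, 210.4]), ([459, 213, 9, 7, 25], [463.2, 216.0]), ([413, 218, 5, 9, 15], [414.7, 222.1]), ([228, 236, 22, 28, 282], [237.2, 249.5]), ([364, 239, 20, 15, 45], [376.2, 243.9]), ([340, 242, 43, 36, 314], [352.2, 263.3]), ([274, 247, 13, 7, 19], [280.0, 249.1]), ([254, 278, 6, 9, 19], [256.6, 282.7]), ([260, 285, 6, 9, 15], [262.7, 288.5]), ([314, 300, 13, 10, 38], [320.4, 304.6])]
```

View pics/m5.png

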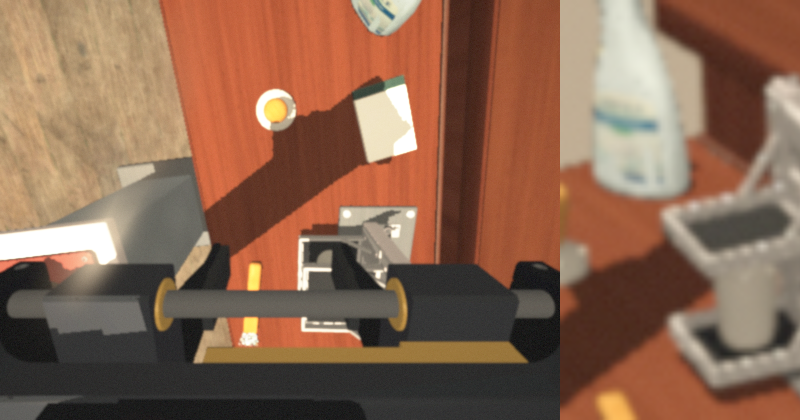

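The picture shows the tray hung level above the cup tray, and the tamper at (276,110) with its foot ringed around it. I triangulate the tamper numerically.

```bash
python3 - <<'E'
from h import *
wj,wb,t,s=[load(k) for k in('wj','wb','top0','scene0')]
for n,a in (('wb-top',(wb,(229.1,113.7),t,(138.1,240.9))),('wj-top',(wj,(276.7,109.9),t,(138.1,240.9))),('wj-scene',(wj,(276.7,109.9),s,(217,191.4))),('wb-scene',(wb,(229.1,113.7),s,(217,191.4))),('wj-wb',(wj,(276.7,109.9),wb,(229.1,113.7)))): print(n,tri(*a))
# foot: non-red pixels around the grip
hsv=cv2.cvtColor(wj['image'],cv2.COLOR_RGB2HSV)[80:140,245:310]
m=(hsv[...,1]<90)&(hsv[...,2]>90)|((hsv[...,0]>9)&(hsv[...,0]<28))
k,l,st,ce=cv2.connectedComponentsWithStats(m.astype(np.uint8)); i=1+st[1:,4].argmax(); pts=cv2.findContours((l==i).astype(np.uint8),0,1)[0][0]
(x,y),r=cv2.minEnclosingCircle(pts); el=cv2.fitEllipse(pts); print(st[i],(x+245,y+80),r,el)
for z in (0.0,.026): print(z,onz(wj,(el[0][0]+245,el[0][1]+80),z), 'diam', np.linalg.norm(onz(wj,(x+245-r,y+80),z)-onz(wj,(x+245+r,y+80),z)))
print(monitor.get_obs()['tcp_pos'],monitor.get_obs()['tool_rot'])
E
```

```text
wb-top (array([0.46574165, 0.30613783, 0.070577  ]), np.float64(6.691096144055104e-05))
wj-top (array([0.46472428, 0.30507813, 0.07538907]), np.float64(0.0005176561052520904))
wj-scene (array([0.46301105, 0.30581186, 0.06453329]), np.float64(0.00296572625505076))
wb-scene (array([0.4633477 , 0.30630348, 0.06410124]), np.float64(0.003227003237077981))
wj-wb (array([0.46429324, 0.30529015, 0.06025133]), np.float64(0.0001227807126475247))
[  10    8   42   44 1411] (275.669490814209, 109.61864471435547) 21.659648895263672 ((30.466487884521484, 29.7423095703125), (40.57314682006836, 42.454315185546875), 171.5780487060547)
0.0 [0.46173939 0.30574706 0.        ] diam 0.06611972207506787
0.026 [0.46215887 0.30570125 0.026     ] diam 0.06259697846119384
[0.46165723 0.21691933 0.32565863] [3.14085344e+00 6.07179638e-06 1.43964815e+00]
```

```bash
python3 shift.py '[[0.022,-0.0025,0.03,0,0,0],[0.022,-0.0025,0.03,0,0,0],[0.022,-0.0025,0.03,0,0,0],[0.022,-0.0025,0.03,0,0,0],[0,0,0.035,0,0,0],[0,0,0.035,0,0,0],[0,0,0.03,0,0,0],[0,0,0,0,0,0]]'; python3 -c "
from h import *
o=monitor.get_obs(); print(o['tcp_pos'],o['tool_rot'][2])"
```

```text
time: 18.98
tcp_pos: [0.4602, 0.3031, 0.0995]
tool_rot: [-3.136, 0.008, 1.439]
wrist_force: [-0.9, -0.6, -0.2]
opening: 0.0596
grip_force: 0.0
[0.46023557 0.30311295 0.09947071] 1.4394761074472244
```

```bash
python3 shift.py '[[0.0028,0.003,0,0,0,0],[0,0,0.02,0,0,0],[0,0,0.02,0,0,0],[0,0,0.018,0,0,0],[0,0,0,0,0,0],[0,0,0,0,0,0]]'; python3 shift.py '[[0,0,0,0,0,0],[0,0,0,0,0,0],[0,0,0,0,0,0],[0,0,0,0,0,0],[0,0,0,0,0,0],[0,0,0,0,0,0],[0,0,0,0,0,0],[0,0,0,0,0,0]]' 0.0 30
```

```text
time: 19.48
tcp_pos: [0.4669, 0.3094, 0.049]
tool_rot: [3.14, -0.001, 1.441]
wrist_force: [0.5, 0.2, 0.1]
opening: 0.0602
grip_force: 0.0
time: 20.15
tcp_pos: [0.4652, 0.3096, 0.0475]
tool_rot: [-3.141, -0.0, 1.442]
wrist_force: [-2.7, 0.1, 5.6]
opening: 0.0305
grip_force: 30.0
```

```bash
python3 shift.py '[[0,0,-0.01,0,0,0],[0,0,-0.02,0,0,0],[0,0,-0.03,0,0,0],[0,0,-0.03,0,0,0],[0,0,-0.03,0,0,0],[0,0,-0.03,0,0,0],[0,0,-0.03,0,0,0],[0,0,-0.03,0,0,0]]' - 40; python3 shift.py '[[-0.01,0.004,0,0,0,0],[-0.02,0.007,0,0,0,0],[-0.03,0.01,0,0,0,0],[-0.03,0.01,0,0,0,0],[-0.03,0.01,0,0,0,0],[-0.03,0.01,0,0,0,0],[0,0,0,0,0,0],[0,0,0,0,0,0]]'
python3 - <<'E'
from h import *
c=shot('wrist','wk');s=shot('scene','sk');t=shot('top','tk');o=monitor.get_obs();print(o['tcp_pos'],o['tool_rot'],o['moment'],o['wrist_force'])
for n,cc in (('wk',c),('sk',s),('tk',t)):
  hsv=cv2.cvtColor(cc['image'],cv2.COLOR_RGB2HSV)
  m=cv2.inRange(hsv,(10,140,120),(25,255,255)); k,l,st,ce=cv2.connectedComponentsWithStats(m)
  print(n,[(st[i].tolist(),ce[i].round(1).tolist()) for i in range(1,k) if st[i,4]>25])
  print(proj(cc,o['tcp_pos']),proj(cc,o['tcp_pos']+[0,0,-.04]))
E
```

```text
time: 20.82
tcp_pos: [0.4652, 0.3083, 0.2586]
tool_rot: [-3.141, 0.001, 1.441]
wrist_force: [0.2, -0.8, -4.1]
opening: 0.0306
grip_force: 39.9
time: 21.48
tcp_pos: [0.4969, 0.1507, 0.2565]
tool_rot: [-3.141, 0.001, 1.437]
wrist_force: [0.1, 0.2, -4.8]
opening: 0.0306
grip_force: 40.0
[0.49627444 0.15436241 0.25653916] [-3.14061795e+00  4.92795542e-04  1.44258597e+00] [-0.0890153   0.00509906  0.00606818] [ 0.03538733  0.46172136 -4.73916593]
wk [([512, 57, 12, 20, 55], [517.9, 66.6]), ([503, 86, 12, 17, 53], [508.7, 93.9]), ([515, 98, 10, 15, 40], [518.2, 106.2]), ([251, 243, 60, 47, 2011], [280.2, 270.9]), ([212, 244, 17, 35, 254], [221.0, 258.5]), ([208, 279, 13, 51, 334], [212.6, 304.4]), ([340, 279, 14, 52, 331], [348.1, 304.7]), ([265, 318, 29, 4, 81], [279.9, 319.0]), ([146, 342, 324, 21, 5368], [317.4, 353.1])]
[279.82316059 255.15479771] [280.03575925 229.57350248]
sk [([338, 97, 7, 16, 50], [340.9, 103.9]), ([269, 100, 74, 50, 1436], [312.9, 119.6]), ([378, 132, 121, 42, 1657], [434.1, 146.9]), ([238, 141, 9, 17, 106], [242.3, 147.5]), ([337, 150, 22, 16, 71], [349.8, 158.3]
[... 175 characters left out ...]
46, 202, 47, 24, 194], [468.4, 214.7]), ([228, 237, 22, 26, 276], [237.3, 249.5]), ([364, 239, 20, 21, 53], [377.6, 246.4]), ([339, 242, 45, 37, 206], [353.7, 264.1]), ([250, 278, 25, 21, 83], [261.5, 287.2]), ([304, 292, 10, 8, 27], [309.1, 295.3]), ([316, 299, 10, 12, 56], [321.0, 304.6]), ([338, 325, 16, 12, 34], [344.3, 331.4]), ([363, 334, 13, 13, 50], [368.8, 339.1])]
[241.83666781 150.77205812] [242.57692743 162.38403077]
tk [([0, 0, 301, 84, 19113], [140.4, 39.6]), ([468, 3, 54, 46, 953], [489.2, 31.5]), ([352, 17, 54, 42, 808], [375.0, 45.2]), ([341, 150, 19, 45, 232], [349.0, 176.5]), ([230, 260, 52, 17, 487], [256.6, 267.7])]
[180.43581164 214.11944719] [183.26980565 217.19388954]
```

```bash
python3 - <<'E'
from h import *
c=load('wk'); p=np.array([.4963,.1540,.2565]); X=np.array([.128,.992,0]);Y=np.array([.992,-.128,0])
for off in (-.006,-.004,-.002,0,.002):
  print(off,'far top/bottom rim rows',proj(c,p+X*(off+.029)-[0,0,.0215])[1].round(1),proj(c,p+X*(off+.029)-[0,0,.0475])[1].round(1))
print('side cols',proj(c,p-Y*.029-[0,0,.0215]).round(1),proj(c,p+Y*.029-[0,0,.0215]).round(1))
im=c['image'].astype(int); col=im[150:262,278:283].mean(1).round(0).astype(int); print([(150+i,*col[i]) for i in range(0,112,4)])
hsv=cv2.cvtColor(c['image'],cv2.COLOR_RGB2HSV); m=(hsv[...,1]<100)&(hsv[...,2]>60)
for r in (205,215,225,235): x=np.where(m[r,215:345])[0]; print(r,x.min()+215,x.max()+215,len(x))
E
```

```text
-0.006 far top/bottom rim rows 207.3 196.1
-0.004 far top/bottom rim rows 204.3 193.4
-0.002 far top/bottom rim rows 201.3 190.7
0 far top/bottom rim rows 198.2 188.0
0.002 far top/bottom rim rows 195.1 185.2
side cols [235.9 240.9] [324.3 240.5]
[(150, np.int64(110), np.int64(61), np.int64(43)), (154, np.int64(112), np.int64(63), np.int64(44)), (158, np.int64(112), np.int64(63), np.int64(45)), (162, np.int64(109), np.int64(61), np.int64(43)), (166, np.int64(111), np.int64(61), np.int64(45)), (170, np.int64(113), np.int64(62), np.int64(45)), (174, np.int64(112), np.int64(62), np.int64(45)), (178, np.int64(110), np.int64(61), np.int64(43)), (182, np.int64(109), np.int64(62), np.int64(43)), (186, np.int64(108), np.int64(60), np.int64(41)), (190, np.int64(110), np.int64(63), np.int64(44)), (194, np.int64(109), np.int64(62), np.int64(45)), (198, np.int64(110), np.int64(63), np.int64(45)), (202, np.int64(140), np.int64(114), np.int64(94)), (206, np.int64(181), np.int64(167), np.int64(143)), (210, np.int64(218), np.int64(201), np.int64(170)), (214, np.int64(218), np.int64(202), np.int64(171)), (218, np.int64(224), np.int64(210), np.int64(177)), (222, np.int64(226), np.int64(215), np.int64(183)), (226, np.int64(236), np.int64(226), np.int64(201)), (230, np.int64(237), np.int64(227), np.int64(201)), (234, np.int64(237), np.int64(228), np.int64(202)), (238, np.int64(236), np.int64(227), np.int64(202)), (242, np.int64(168), np.int64(127), np.int64(87)), (246, np.int64(150), np.int64(98), np.int64(50)), (250, np.int64(146), np.int64(95), np.int64(50)), (254, np.int64(154), np.int64(102), np.int64(52)), (258, np.int64(163), np.int64(106), np.int64(53))]
205 262 344 61
215 249 344 96
225 243 344 82
235 240 344 89
```

```bash
python3 shift.py '[[-0.02,0.005,0,0,0,0],[-0.02,0.006,0,0,0,0],[0,0,0,0,0,0],[0,0,0,0,0,0],[0,0,0,0,0,0],[0,0,0,0,0,0],[0,0,0,0,0,0],[0,0,0,0,0,0]]'; python3 - <<'E'
from h import *
c=shot('wrist','wl'); o=monitor.get_obs(); p=o['tcp_pos']; y=o['tool_rot'][2]; print(p,o['tool_rot'],c['cam_to_world'][:3,3]-p)
X=np.array([np.cos(y),np.sin(y),0])
for off in (-.012,-.008,-.004,0):
  print(off,'far top/bottom rim rows',proj(c,p+X*(off+.029)-[0,0,.0215])[1].round(1),proj(c,p+X*(off+.029)-[0,0,.0475])[1].round(1))
im=c['image'].astype(int); col=im[190:250,278:283].mean(1).round(0).astype(int); print([(190+i,*col[i].tolist()) for i in range(0,60,2)])
hsv=cv2.cvtColor(c['image'],cv2.COLOR_RGB2HSV); m=((hsv[...,1]<90)&(hsv[...,2]>120)).astype(np.uint8)
k,l,st,ce=cv2.connectedComponentsWithStats(m); i=l[232,300] or l[228,280]; print(st[i])
for r in range(202,245,5): x=np.where(l[r]==i)[0]; print(r,x.min(),x.max()) if len(x) else 0
E
```

```text
time: 22.3
tcp_pos: [0.5024, 0.1135, 0.257]
tool_rot: [-3.141, 0.0, 1.443]
wrist_force: [0.4, -0.7, -5.8]
opening: 0.0308
grip_force: 40.0
[0.50245071 0.1133641  0.25707567] [-3.14145585e+00  1.73508853e-04  1.44276725e+00] [0.01031442 0.08479871 0.16196145]
-0.012 far top/bottom rim rows 221.2 208.7
-0.008 far top/bottom rim rows 215.4 203.4
-0.004 far top/bottom rim rows 209.4 198.0
0 far top/bottom rim rows 203.4 192.6
[(190, 182, 171, 152), (192, 101, 95, 84), (194, 53, 53, 49), (196, 53, 52, 48), (198, 53, 52, 49), (200, 71, 67, 61), (202, 162, 149, 129), (204, 182, 169, 144), (206, 197, 181, 154), (208, 220, 203, 172), (210, 224, 210, 177), (212, 222, 208, 176), (214, 224, 210, 178), (216, 227, 214, 182), (218, 230, 219, 186), (220, 231, 219, 187), (222, 234, 223, 195), (224, 240, 231, 207), (226, 241, 232, 209), (228, 240, 231, 207), (230, 241, 232, 209), (232, 242, 233, 212), (234, 241, 232, 209), (236, 240, 232, 208), (238, 240, 230, 207), (240, 226, 208, 176), (242, 164, 115, 69), (244, 158, 103, 53), (246, 156, 103, 54), (248, 152, 101, 54)]
[  239   152   190   115 10650]
202 261 401
207 257 404
212 251 411
217 248 417
222 245 424
227 243 427
232 241 400
237 239 401
242 239 406
```

```bash
python3 shift.py '[[-0.018,0.008,0,0,0,0],[-0.02,0.008,0,0,0,0],[-0.019,0.0087,0,0,0,0],[0,0,0,0,0,0],[0,0,0,0,0,0],[0,0,0.02,0,0,0],[0,0,0.02,0,0,0],[0,0,0,0,0,0]]'; python3 shift.py '[[0,0,0,0,0,0],[0,0,0,0,0,0],[0,0,0,0,0,0]]'
python3 shift.py '[[0,0,0.01,0,0,0],[0,0,0.01,0,0,0],[0,0,0.01,0,0,0],[0,0,0.005,0,0,0],[0,0,0,0,0,0],[0,0,0,0,0,0]]'
```

```text
time: 23.02
tcp_pos: [0.5175, 0.054, 0.2137]
tool_rot: [-3.137, 0.002, 1.443]
wrist_force: [-1.1, 0.5, -5.1]
opening: 0.0307
grip_force: 40.0
time: 23.27
tcp_pos: [0.5204, 0.0536, 0.2185]
tool_rot: [3.14, -0.001, 1.442]
wrist_force: [0.2, -0.3, -4.3]
opening: 0.0308
grip_force: 40.0
time: 23.77
tcp_pos: [0.5195, 0.053, 0.1817]
tool_rot: [-3.141, 0.001, 1.442]
wrist_force: [0.3, 0.2, -5.2]
opening: 0.0306
grip_force: 40.0
```

```bash
python3 shift.py '[[0,0,0.003,0,0,0],[0,0,0.003,0,0,0],[0,0,0,0,0,0]]'; python3 shift.py '[[0,0,0.001,0,0,0],[0,0,0.001,0,0,0],[0,0,0,0,0,0]]'; python3 shift.py '[[0,0,0.001,0,0,0],[0,0,0,0,0,0]]'
```

```text
time: 24.02
tcp_pos: [0.5196, 0.0531, 0.1758]
tool_rot: [-3.141, 0.0, 1.442]
wrist_force: [-0.1, 0.4, -4.9]
opening: 0.0303
grip_force: 40.0
time: 24.27
tcp_pos: [0.5197, 0.0531, 0.1741]
tool_rot: [-3.142, 0.0, 1.442]
wrist_force: [0.5, -0.0, -5.1]
opening: 0.0305
grip_force: 40.0
time: 24.43
tcp_pos: [0.5197, 0.0531, 0.1731]
tool_rot: [-3.142, 0.0, 1.442]
wrist_force: [0.3, 0.5, -5.2]
opening: 0.0308
grip_force: 40.0
```

```bash
python3 shift.py '[[0,0,0.001,0,0,0],[0,0,0,0,0,0]]'; python3 shift.py '[[0,0,0.001,0,0,0],[0,0,0,0,0,0]]'; python3 shift.py '[[0,0,0.0005,0,0,0],[0,0,0,0,0,0]]'
```

```text
time: 24.6
tcp_pos: [0.5197, 0.0531, 0.172]
tool_rot: [-3.141, 0.0, 1.442]
wrist_force: [0.1, 1.6, -4.5]
opening: 0.0308
grip_force: 40.0
time: 24.77
tcp_pos: [0.5198, 0.0531, 0.1713]
tool_rot: [3.141, -0.0, 1.442]
wrist_force: [-2.0, -0.7, -2.8]
opening: 0.0306
grip_force: 40.0
time: 24.93
tcp_pos: [0.5199, 0.0531, 0.1712]
tool_rot: [3.141, -0.0, 1.442]
wrist_force: [-2.0, -0.1, 2.7]
opening: 0.0306
grip_force: 40.0
```

```bash
python3 shift.py '[[0,0,-0.0006,0,0,0],[0,0,0,0,0,0],[0,0,0,0,0,0]]'; python3 shift.py '[[0,0,0,0,0,0],[0,0,0,0,0,0],[0,0,0,0,0,0],[0,0,0,0,0,0],[0,0,0,0,0,0],[0,0,0,0,0,0]]' 0.054;  python3 shift.py '[[0,0,-0.005,0,0,0],[0,0,-0.01,0,0,0],[0,0,-0.02,0,0,0],[0,0,-0.03,0,0,0],[0,0,-0.03,0,0,0],[0,0,-0.03,0,0,0],[0,0,-0.03,0,0,0],[0,0,0,0,0,0]]'; python3 shift.py '[[-0.03,0,0,0,0,0],[-0.03,0,0,0,0,0],[-0.03,0,0,0,0,0],[0,0,0,0,0,0],[0,0,0,0,0,0],[0,0,0,0,0,0]]'
python3 - <<'E'
from h import *
w=shot('wrist','wm');s=shot('scene','sm');t=shot('top','tm')
P={}
for n,cc in (('wm',w),('sm',s),('tm',t)):
  hsv=cv2.cvtColor(cc['image'],cv2.COLOR_RGB2HSV)
  m=cv2.inRange(hsv,(10,130,100),(27,255,255)); k,l,st,ce=cv2.connectedComponentsWithStats(m)
  e=proj(cc,[.519,.0494,.1245+.06]); print(n,'exp',e)
  for i in range(1,k):
    if st[i,4]>12 and np.hypot(*(ce[i]-e))<25: print(st[i],ce[i]); P[n]=ce[i]
for a,b in (('wm','sm'),('wm','tm')):
  C=dict(wm=w,sm=s,tm=t)
  if a in P and b in P: print(a,b,tri(C[a],P[a],C[b],P[b]))
E
```

```text
time: 25.18
tcp_pos: [0.5198, 0.0531, 0.1713]
tool_rot: [3.141, -0.0, 1.442]
wrist_force: [-0.8, -0.0, -0.9]
opening: 0.0308
grip_force: 40.0
time: 25.68
tcp_pos: [0.5199, 0.0531, 0.1714]
tool_rot: [3.141, -0.0, 1.442]
wrist_force: [-0.1, -0.1, -0.3]
opening: 0.0528
grip_force: 0.0
time: 26.35
tcp_pos: [0.5218, 0.0531, 0.3331]
tool_rot: [3.134, -0.004, 1.441]
wrist_force: [0.1, 0.5, 0.6]
opening: 0.0541
grip_force: 0.0
time: 26.85
tcp_pos: [0.5082, -0.0357, 0.3268]
tool_rot: [3.141, -0.001, 1.442]
wrist_force: [0.3, 0.1, -1.4]
opening: 0.054
grip_force: 0.0
wm exp [280.97857429 108.88726375]
[261  94  33  34 866] [277.13510393 110.09122402]
sm exp [264.87178492 180.42169667]
[257 172  13  19 164] [263.1097561  180.22560976]
tm exp [225.58387879 208.71933772]
wm sm (array([0.51415679, 0.04937931, 0.18640731]), np.float64(0.002484901620276268))
```

```bash
python3 - <<'E'
from h import *
w=load('wm'); hsv=cv2.cvtColor(w['image'],cv2.COLOR_RGB2HSV)
m=((((hsv[...,0]>9)&(hsv[...,0]<28))|(hsv[...,1]<100))&(hsv[...,2]>150)).astype(np.uint8); m=cv2.morphologyEx(m,cv2.MORPH_OPEN,np.ones((7,7)))
k,l,st,ce=cv2.connectedComponentsWithStats(m); i=l[110,277]; print(st[i])
pts=cv2.findContours((l==i).astype(np.uint8),0,1)[0][0]; el=cv2.fitEllipse(pts); print(el)
P=onz(w,el[0],.1245+.015); print(P, 'diam',np.linalg.norm(onz(w,(el[0][0]-el[1][0]/2,el[0][1]),.15)-onz(w,(el[0][0]+el[1][0]/2,el[0][1]),.15)))
print('top grip centre',onz(w,(277.1,110.1),.1245+.075))
E
```

```text
[     0      0    560    420 190020]
((22.6680965423584, 196.8543701171875), (53.289344787597656, 164.13632202148438), 170.36936950683594)
[ 0.20069477 -0.00979181  0.1395    ] diam 0.061691035775329486
top grip centre [0.5153608  0.04878407 0.1995    ]
```

```bash
python3 - <<'E'
from h import *
w=load('wm'); g=w['image'][65:160,230:330].max(2)
m=(g>110).astype(np.uint8); print(g[::6,::6])
m=cv2.morphologyEx(m,cv2.MORPH_OPEN,cv2.getStructuringElement(2,(15,15)))
k,l,st,ce=cv2.connectedComponentsWithStats(m); i=l[45,47]; pts=cv2.findContours((l==i).astype(np.uint8),0,1)[0][0]; el=cv2.fitEllipse(pts); print(st[i],el)
c=(el[0][0]+230,el[0][1]+65)
for z in (.1245,.1505): print(onz(w,c,z),np.linalg.norm(onz(w,(c[0]-el[1][0]/2,c[1]),z)-onz(w,(c[0]+el[1][0]/2,c[1]),z)))
E
```

```text
[[213 252 251 251 251 249 248 246 252 252 251 250 248 248 251 250 251]
 [214 252 183 100  98  93  97  98  92  96  89  95  95 100  94  90 255]
 [215 254 232  91  90  92  97  95  89  93  93  93  96  94  93  91 255]
 [217 255 235  91  89  93 103 251 255 254 130  95  93  96  91  92 255]
 [218 255 241  94  96 175 255 255 255 255 255 251  93  94  93  94 255]
 [218 255 251  94 102 255 255 254 255 241 215 223 185  94  94  93 255]
 [217 255 243  96 251 255 255 255 255 255 238 215 255  59  58  54 180]
 [218 255 255  99 255 255 255 255 255 255 254 214 204  48  46  53 182]
 [106 254 253  63 240 251 255 255 254 217 181 209 200  51  47  49 179]
 [102 161 161  52 126 199 185 182 179 182 162 206 192  46  49  48 173]
 [107 147 165  52  51 195 186 165 168 159 202 197  85  50  49  56 171]
 [108 138 167  49  48  65 192 196 196 197 194 123  49  55  50  57 163]
 [109 132 170  50  47  49  51  91 134 118  54  48  51  51  53  62 158]
 [105 126 170  50  49  51  48  50  49  52  50  52  47  49  52  66 152]
 [102 121 160 171 174 171 173 175 174 170 173 172 173 171 172 174 142]
 [102 107 117 116 118 116 117 119 121 121 121 115 140 157 160 155 149]]
[  21   16   55   57 2473] ((48.658164978027344, 43.796669006347656), (54.01774215698242, 56.45383834838867), 170.4010772705078)
[0.51648043 0.04996794 0.1245    ] 0.06151734205499373
[0.51662822 0.04988039 0.1505    ] 0.05712811919519291
```

Foot (0.5165, 0.050) and grip top (0.5154, 0.0488) line up, so the tamper stands upright and wholly on the mat. The tray was locked under the tug test, and the gripper is clear.

```bash
python3 -c "
from workcell import robot, job, monitor, read_camera
print(job.job_done())"
```

```text
the job is handed in; nothing more can be done
None
```

The job is handed in: the tray hangs locked in the top slots (it held when I pulled up on it), the tamper stands upright on its mat, and I moved nothing else.

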